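# Fit the keyed shaft to the joint drive that has none

## Task

One of the two joint drives on the mat already has its flanged shaft; the other's pulley is still empty. Take the loose keyed shaft out of its stand, put its nose into the empty pulley's bore, turn it under a light push until the key slips into the keyway and push it fully home, flange down on the hub, without ever forcing it. Finish while still gripping the shaft by its flats and pressing it down with about 15 N, so that a colleague can tighten the clamping screw; leave the other things on the mat where they lie.

Things in the scene. Friction and masses are not known exactly. Their poses are not given: they have to be found in the camera images.
- shaft_grip (a point): Loose steel shaft, 94 mm long, 0.4 kg, upright in the stand, nose down. Its top 45 mm is the grip: two flats 22 mm apart facing +y and -y (30 mm across the round sides). This point: on the axis, mid flats, 24 mm above the flange's upper face, 21 mm below the top. z up along the shaft, x to the key's side (black punch mark on the flange); at the start x points away from the robot within 0.5 rad.
- shaft_seat (a point): Centre of the underside of the loose shaft's flange (44 mm across, 7 mm thick), 31 mm below shaft_grip; same axes. It must end at the bore's mouth. Below it is the shank: 24 mm round, 42 mm long, last 4 mm tapering to 17 mm. The key meets the hub's top with this point 30 mm above the mouth, unless it is over the keyway.
- shaft: The loose shaft as a whole; origin at the centre of its nose (lower end), same axes. Its key is 8 mm wide, stands out to 15.2 mm from the axis towards +x, and runs from 12 to 38 mm above the nose; the lowest 4 mm of it are bevelled at the sides, down to 4 mm wide at its end.
- fitted_shaft (a point): The like shaft already clamped in one of the two drives, left or right (this changes): middle of its flats, on its axis, 31 mm above that drive's bore mouth. Fixed; the other drive's pulley is the empty one.
- bore_left (a point): Centre of the left pulley's bore mouth, at the hub's top; axes as its drive. Bore 25.4 mm wide, 46 mm deep, straight down, with one keyway 9.6 mm wide reaching 16.4 mm from the axis, open at the top. The keyway points within 0.6 rad of this x axis, either side; the angle is not reported: look from above or feel by turning the shaft. A brake holds the pulley still. One of the two pulleys is already filled.
- bore_right (a point): Centre of the right pulley's bore mouth, at the hub's top; axes as its drive. Bore 25.4 mm wide, 46 mm deep, straight down, with one keyway 9.6 mm wide reaching 16.4 mm from the axis, open at the top. The keyway points within 0.6 rad of this x axis, either side; the angle is not reported: look from above or feel by turning the shaft. A brake holds the pulley still. One of the two pulleys is already filled.
- drive_left: Left (+y side) joint drive, fixed: steel base plate 150 x 110 x 8 mm, white printed housing 84 mm square, and on top an upright-axis aluminium toothed pulley, 70 mm across, rim 74 mm and hub (44 mm across) 90 mm above the desk. Black motor with small pulley (78 mm high) 71 mm from the axis, away from the robot. Origin: hub axis at desk level; z up, x to its motor, within 0.2 rad of straight away from the robot.
- drive_right: Right (-y side) joint drive, fixed: steel base plate 150 x 110 x 8 mm, white printed housing 84 mm square, and on top an upright-axis aluminium toothed pulley, 70 mm across, rim 74 mm and hub (44 mm across) 90 mm above the desk. Black motor with small pulley (78 mm high) 71 mm from the axis, away from the robot. Origin: hub axis at desk level; z up, x to its motor, within 0.2 rad of straight away from the robot.
- stand: White printed stand for two shafts, fixed, 60 x 120 mm, 50 mm high, with two 35 mm holes 58 mm apart along its y axis. The loose shaft hangs in the one at +y, flange on the stand's top (so it lifts out straight up by 42 mm); the other is empty. Origin at the centre of the underside.
- mouse: Bystander: black computer mouse, about 105 x 62 x 36 mm, beyond the left drive on its outer side. Origin at the centre of its underside.
- camera_board: Bystander: small camera module, 38 mm square white board with a black lens, 21 mm high, between the drives. Origin at the centre of its underside.
- servo: Bystander: small black servo with a white round horn, 55 x 20 x 41 mm, on the left. Origin at the centre of its underside.
- hex_key: Bystander: dark steel L-shaped hex key, about 108 x 32 mm, 6 mm thick, lying on the right. Origin near the middle of its long leg, at desk height.
Things that resemble listed ones, but are neither listed nor needed, are in the scene too. What is shaped like the shaft but orange, purple or yellow is not meant.

How it is judged:
By the outcome, as a careful person would: the job done as asked, in the order asked, and still so for the second after the job is handed in, while the arm keeps its last pose, push and grip.
It also fails if it takes over 72 s, if anything falls off the work surface, if the arm or the gripper's body presses on something with over 40 N, if the wrist force passes 120 N, or if a joint passes its speed limit or range.

## Robot

A 6-joint arm with a two-finger parallel gripper is mounted at the origin on the work surface. World frame = base frame: x ahead of the robot, y to its left, z up, the work surface at z = 0. Lengths are in m, angles in degrees, forces in N, time in s.
With the tool pointing down it reaches from about 0.425 to 1.125 m from the base axis. Payload 14.9 kg.
Tool frame: the origin (TCP) lies on the centre line of the jaws, within the pads' length; the fingertips stand 14 mm ahead of it and the grasp point (between the pads) lies 5 mm behind it; z points along the fingers, x is the direction in which the jaws open and shut, and the axes are right-handed (so a half turn about z gives the same grasp; the last joint's range is limited). The gripper opens to 91 mm and grips with 3 to 60 N. Pads are 32 mm wide; open, the fingers measure 118 mm over their backs; the gripper's body (76 mm by 178 mm) begins 60 mm behind the grasp point.
Start: joints at [-1.908, 21.709, 99.362, -0, 58.929, -1.908], TCP at [0.7, -0, 0.228] pointing down, gripper open.
Joint ranges: [-158.91, 158.91], [-42.39, 125.64], [0.06, 152.35], [-60.88, 240.88], [17.5, 164.5], [-176.32, 176.32]. Speed limits (degrees/s): [108.29, 108.29, 136.94, 180, 180, 180].

## Interface

Orientations are given as [roll, pitch, yaw] about the fixed x, y, z axes, in that order (R = Rz(yaw) Ry(pitch) Rx(roll)).
In Python, from plant import ctrl gives the robot as it stands. The module is installed in compiled form; this text tells all that it offers.
- The arm moves only by the tool servo_tool, never from a script. Its argument "increments" is one flat list of numbers, 6 for each row, row after row: the shift along the world's x, y, z in mm, then the turn, a rotation vector about the world's x, y, z in degrees. A call has 1 to 8 rows; each row is the pose to reach, as a shift and turn from the pose commanded when the call began; what a row does not reach only later rows make up. A row lasts 1/8 s, in which the tool goes at most 62.5 mm and 10.7 degrees, less where a joint would pass 70% of its speed; a pose out of reach is approached as far as the arm can. A call with a gripper value outside its range is refused whole. "grip" is the opening in per cent of the stroke, from 0 (shut) to 100 (fully open), set as the call begins (left out, the last holds). The fingers move at their own pace and stop on an object; "squeeze" is the grip in N (left out, the last holds). Time passes only in rows, so rows that repeat a pose let the fingers close. It gives the time, the measured TCP pose, the force and the opening at its end, in the units of the state.
- ctrl.get_state(): the state, without advancing time (a new reading comes with each control period).
- ctrl.get_image(name): name is "scene" or "side" or "wrist"; returns a dict with "img" (420x560x3 uint8, blue, green, red), "vfov" (degrees; the focal length in pixels is half the picture's height over the tangent of half this angle, whatever the lens; pixels are square), "cx", "cy" (the principal point, pixels), "rvec" (rotation vector, rad) and "tvec" (3), from world to camera coordinates, as OpenCV has them; the wrist camera has in their place "mount" (4x4, takes a point from camera to tool coordinates, whose origin is the TCP and whose axes are the tool frame's). Camera axes: x right, y down, z forward; pixel columns grow to the right and rows downward; lengths in m; the calibration is good to about 2 mm. A picture is of the moment at which its call begins: read the wrist's pose just before it. There is no depth.
- ctrl.finish_job(): hands the job in, once; it reports no verdict.
The state is a dict: "time_s": time; "joints": joint angles; "joint_vel": joint speeds; "joint_efforts": joint torques, N m; "tcp_pos": TCP position; "tool_rot": TCP orientation; "contact_force": force on the tool from outside, world axes, zero at the start; "torque": the same for the moment, N m; "finger_gap": opening from 0.0 (shut) to 1.0 (fully open).
Only numpy, scipy, OpenCV 4.12 (cv2) and the standard library are available. Lean on these libraries where they do the work, as an engineer would, in place of code of your own. Each camera call takes 0.05 s, during which the arm holds its last target. There are 200 camera calls.

## Working session

There is one attempt and no reset: what is moved stays moved. The work goes in short steps, Python scripts to look and compute and a tool call to move; the robot and the scene stay as the last step left them, time stands still between calls to the robot, and variables do not carry over. Pictures are saved under pics/ and viewed, about 8 in all and at most 12, crops included, and the job is handed in when it is done.

Besides the shell and the picture viewer there is one more tool, called after "Request:" as a command line: name --argument value ..., lists and objects as JSON in quotes. servo_tool: Moves the arm, as the interface text tells. Its arguments: {"type":"object","properties":{"increments":{"type":"array"},"grip":{"type":"number"},"squeeze":{"type":"number"}},"required":["increments"]}

```bash
mkdir -p pics; cat > h.py <<'E'
import numpy as np, cv2
from scipy.spatial.transform import Rotation as R
from plant import ctrl
def snap(name,f):
    s=ctrl.get_state(); d=ctrl.get_image(name); cv2.imwrite(f'pics/{f}.png',d['img'])
    np.save(f'pics/{f}.npy',dict(d=d,s=s),allow_pickle=True); return d,s
def load(f):
    o=np.load(f'pics/{f}.npy',allow_pickle=True).item(); return o['d'],o['s']
def cam(d,s):
    if 'mount' in d:
        T=np.eye(4); T[:3,:3]=R.from_euler('xyz',s['tool_rot'],degrees=True).as_matrix(); T[:3,3]=s['tcp_pos']
        T=T@np.array(d['mount']); return T[:3,:3],T[:3,3]
    Rm=R.from_rotvec(np.ravel(d['rvec'])).as_matrix(); return Rm.T,-Rm.T@np.ravel(d['tvec'])
def foc(d): return d['img'].shape[0]/2/np.tan(np.radians(d['vfov']/2))
def onz(f,u,v,z):
    d,s=load(f); Rm,c=cam(d,s); r=Rm@np.array([(u-d['cx'])/foc(d),(v-d['cy'])/foc(d),1]); return c+r*(z-c[2])/r[2]
def proj(f,p):
    d,s=load(f); Rm,c=cam(d,s); q=Rm.T@(np.array(p)-c); return q[:2]/q[2]*foc(d)+[d['cx'],d['cy']]
E
python3 - <<'E'
from h import *
for n in ['scene','side','wrist']:
    d,s=snap(n,n+'0'); print(n,d['vfov'],d['cx'],d['cy'],cam(d,s)[1])
print(s)
cv2.imwrite('pics/all0.png',np.hstack([cv2.resize(cv2.imread(f'pics/{n}0.png'),(400,300)) for n in ['side','wrist']]))
E
```

```text
scene 52.57603902777415 280.58229436184234 211.61903167112348 [1.1407535  0.41112841 0.77610128]
side 55.23290830112348 273.7784981900318 210.3841177537583 [ 0.22951586 -0.39746247  0.74440657]
wrist 68.83746329012425 275.83444971125687 206.53194976679913 [0.69954303 0.08203696 0.38430542]
{'time_s': 0.1, 'joints': array([-1.90773065e+00,  2.17340783e+01,  9.93925964e+01, -6.62259048e-04,
        5.89287522e+01, -1.90680916e+00]), 'joint_vel': array([-0.01262925, -0.14572427, -0.17853542,  0.00601089,  0.0585054 ,
       -0.05389129]), 'joint_efforts': array([ 8.27948297e-04, -7.65040755e+01, -4.35293305e+01,  6.52666739e-02,
        3.98717879e-02, -7.94045559e-05]), 'tcp_pos': array([6.99655836e-01, 5.91789000e-06, 2.27368436e-01]), 'tool_rot': array([-1.79998722e+02,  5.54150557e-02, -5.78802906e-04]), 'contact_force': array([1.06937806, 0.57586952, 0.09493451]), 'torque': array([0.01426853, 0.02438558, 0.03876972]), 'finger_gap': 0.9962675184146866}
```

View pics/scene0.png

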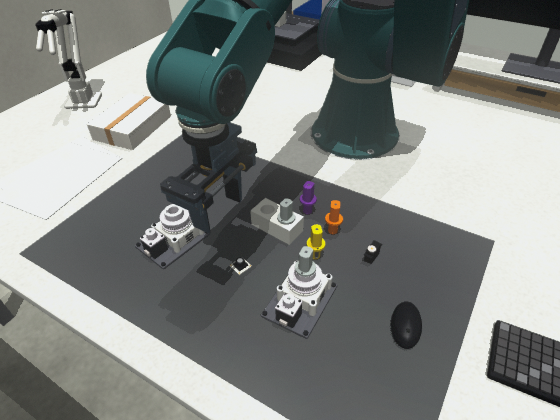

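View pics/all0.png

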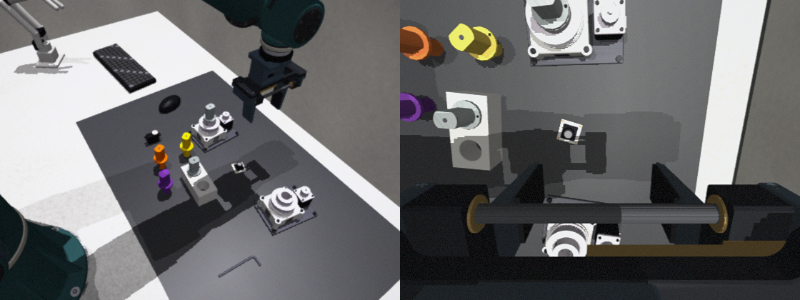

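The loose grey shaft stands in the stand at scene (286,210). The fitted grey shaft is in the left drive at (305,258), so the right drive at (175,218) is the empty one. The look-alikes are purple (308,190), orange (335,215) and yellow (316,237), and the fitted shaft itself. I'll check this choice in a close crop.

```bash
python3 - <<'E'
from h import *
def c(f,x,y,w,h): return cv2.resize(cv2.imread(f'pics/{f}.png')[y:y+h,x:x+w],(400,300),interpolation=cv2.INTER_CUBIC)
cv2.imwrite('pics/crop1.png',np.vstack([np.hstack([c('wrist0',40,120,120,90),c('scene0',240,180,100,75)]),np.hstack([c('side0',350,250,100,75),c('side0',240,200,100,75)])]))
E
```

```text
(no output)
```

View pics/crop1.png

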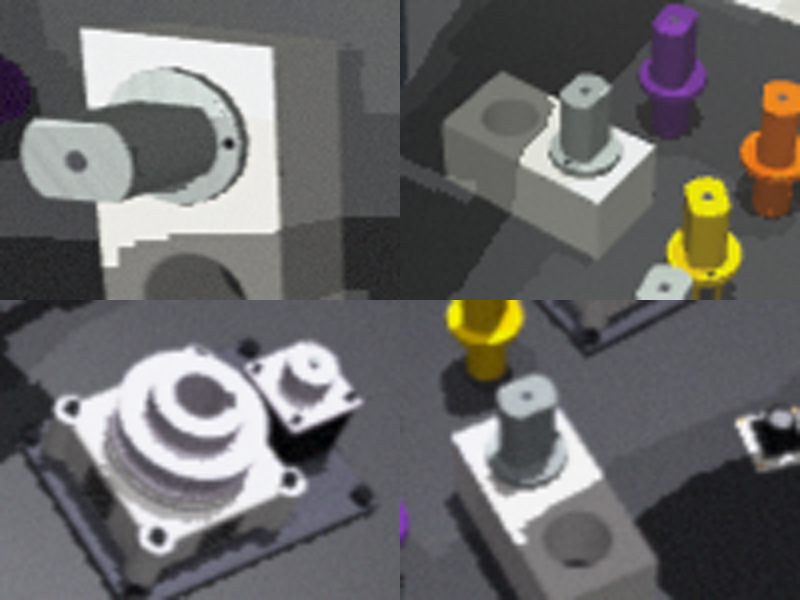

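```bash
python3 - <<'E'
from h import *
for f,u,v,z in [('wrist0',62.8,168,.102),('side0',271.75,223.9,.102),('scene0',286.5,203,.102),('wrist0',108.7,162.9,.057),('wrist0',92,161.2,.057),('side0',401.2,273.7,.09),('side0',410,275,.09),('scene0',175,210,.09)]: print(f,onz(f,u,v,z).round(4))
E
```

```text
wrist0 [0.5014 0.0352 0.102 ]
side0 [0.5023 0.0321 0.102 ]
scene0 [0.5054 0.0368 0.102 ]
wrist0 [0.5201 0.0333 0.057 ]
wrist0 [0.5025 0.0351 0.057 ]
side0 [ 0.6489 -0.1924  0.09  ]
side0 [ 0.6609 -0.2034  0.09  ]
scene0 [ 0.6472 -0.1853  0.09  ]
```

Request:
servo_tool --increments '[5, -30, 0, 0, 0, 10, 10, -60, 0, 0, 0, 20, 15, -90, 0, 0, 0, 30, 20, -120, 0, 0, 0, 40, 25, -150, 0, 0, 0, 50, 30, -170, 0, 0, 0, 60, 30, -185, 0, 0, 0, 70, 30, -185, 0, 0, 0, 80]' --grip 60

```text
time_s: 1.15
tcp_pos: [0.7298, -0.1861, 0.2275]
tool_rot: [-180.0, 0.0, 80.3]
contact_force: [-0.7, -0.0, 0.3]
finger_gap: 0.601
```

Request:
servo_tool --increments '[0, 0, 0, 0, 0, 10, 0, 0, 0, 0, 0, 10, 0, 0, 0, 0, 0, 10]'

```text
time_s: 1.52
tcp_pos: [0.73, -0.1849, 0.2278]
tool_rot: [-180.0, -0.0, 89.8]
contact_force: [0.4, -0.6, -0.0]
finger_gap: 0.602
```

```bash
python3 - <<'E'
from h import *
d,s=snap('wrist','w1'); Rm,c=cam(d,s); print(s['tcp_pos'],s['tool_rot'],s['joints'],c,Rm.round(3))
p=proj('w1',[.649,-.19,.09]); print(p)
x,y=int(p[0])-70,int(p[1])-52
print(x,y); cv2.imwrite('pics/w1c.png',cv2.resize(d['img'][max(y,0):max(y,0)+105,x:x+140],None,fx=5,fy=5,interpolation=cv2.INTER_CUBIC))
E
```

```text
[ 0.72995051 -0.18492201  0.22779357] [-1.79988714e+02 -3.99214656e-03  8.97752798e+01] [-1.59893623e+01  2.63676226e+01  9.26385793e+01  8.86760156e-04
  6.10057446e+01 -1.05765072e+02] [ 0.64881742 -0.18348052  0.38474476] [[ 0.004  0.959  0.284]
 [ 1.    -0.004 -0.001]
 [ 0.     0.284 -0.959]]
[268.72548957 115.98175326]
198 63
```

View pics/w1c.png

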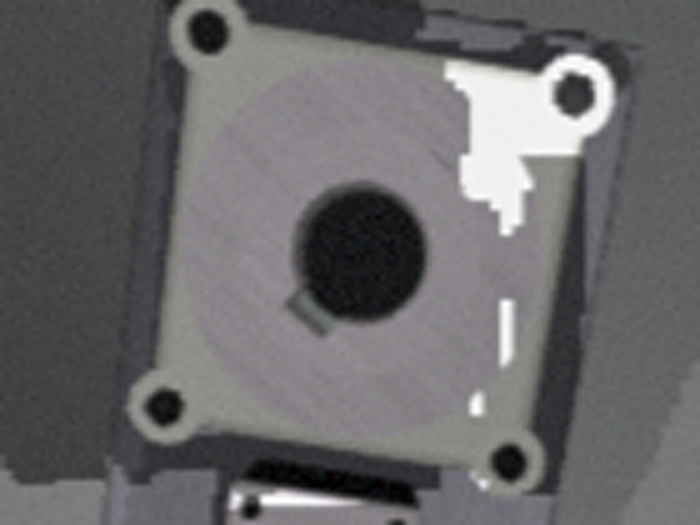

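```bash
python3 - <<'E'
from h import *
g=lambda x,y: onz('w1',198+(x-2)/5,63+(y-2)/5,.09)
c=g(361,254);print(c)
for p in [(306,320),(287,303),(327,335),(427,254),(297,254),(361,322),(361,186)]:
    v=g(*p)-c; print(p,(v*1000).round(1),np.hypot(*v[:2])*1000,np.degrees(np.arctan2(v[1],v[0])))
# fit dark circle
d,s=load('w1'); im=d['img'][63:168,198:338].astype(int).sum(2)
m=(im<150).astype(np.uint8); n,l,st,ce=cv2.connectedComponentsWithStats(m); k=l[50,72]; print(st[k],ce[k]); q=ce[k]; print(onz('w1',198+q[0],63+q[1],.09))
E
```

```text
[ 0.64672549 -0.18898766  0.09      ]
(306, 320) [ 11.7 -10.4   0. ] 15.637480032113679 -41.45174525513723
(287, 303) [  8.7 -13.8   0. ] 16.304250620605632 -57.95054579255797
(327, 335) [14.4 -6.5  0. ] 15.835026605102424 -24.17118902796276
(427, 254) [ 0.  12.1  0. ] 12.146378315125487 89.78372860068924
(297, 254) [ -0.  -11.8   0. ] 11.77818373173611 -90.21627139931118
(361, 322) [12.1 -0.1  0. ] 12.120435059904489 -0.5367230038349009
(361, 186) [-11.8   0.1   0. ] 11.831599933263941 179.4632769961651
[ 61  38  24  26 484] [72.0661157  50.65495868]
[ 0.64695094 -0.18874484  0.09      ]
```

Request:
servo_tool --increments '[-20, 30, 0, 0, 0, 0, -40, 60, 0, 0, 0, 0, -60, 95, 0, 0, 0, 0, -80, 130, 0, 0, 0, 0, -100, 160, 0, 0, 0, 0, -120, 190, 0, 0, 0, 0, -140, 220, 0, 0, 0, 0, -140, 220, 0, 0, 0, 0]'

```text
time_s: 2.58
tcp_pos: [0.589, 0.0365, 0.2281]
tool_rot: [-180.0, -0.0, 90.0]
contact_force: [0.2, 0.3, -0.4]
finger_gap: 0.597
```

Request:
servo_tool --increments '[0, 0, 0, 0, 0, 0]'

```text
time_s: 2.7
tcp_pos: [0.5904, 0.0348, 0.2282]
tool_rot: [180.0, 0.0, 89.9]
contact_force: [-0.2, -0.5, 0.2]
finger_gap: 0.599
```

```bash
python3 - <<'E'
from h import *
d,s=snap('wrist','w2'); print(s['tcp_pos'],s['tool_rot'])
p=proj('w2',[.502,.035,.08]); print(p)
x,y=max(int(p[0])-70,0),max(int(p[1])-52,0)
print(x,y); cv2.imwrite('pics/w2c.png',cv2.resize(d['img'][y:y+105,x:x+140],None,fx=5,fy=5,interpolation=cv2.INTER_CUBIC))
E
```

```text
[0.59041573 0.03482205 0.22817438] [1.79965727e+02 7.60437876e-03 8.99479953e+01]
[274.74182694 107.60277834]
204 55
```

View pics/w2c.png

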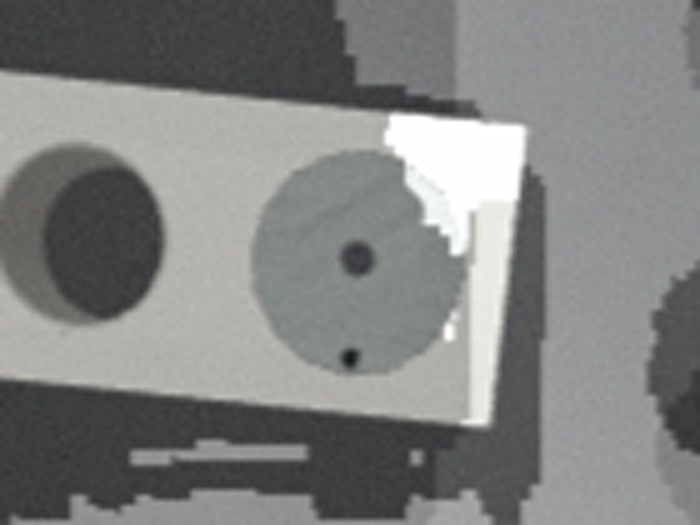

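```bash
python3 - <<'E'
from h import *
g=lambda x,y,z: onz('w2',204+(x-2)/5,55+(y-2)/5,z)
a=g(357,259,.102);b=g(349,358,.057);c=g(358,263,.057);print(a,b,c)
for q in(a,c):
  v=b-q; print(np.hypot(*v[:2]),np.degrees(np.arctan2(v[1],v[0])))
# stand edges for yaw of stand / decoy
for p in [(130,452)]:print(g(*p,0))
print(onz('w2',204+140,55+75,.06))
E
```

```text
[0.50151082 0.03530436 0.102     ] [0.51979911 0.03349804 0.057     ] [0.50107019 0.03538809 0.057     ]
0.018377272667128058 -5.640767572298992
0.018824041721698055 -5.762567083498657
[ 0.54411263 -0.0211899   0.        ]
[0.52354507 0.10622842 0.06      ]
```

Request:
servo_tool --increments '[-30, 0, 0, 0, 0, -3, -60, 0, 0, 0, 0, -5.7, -88.5, 0.3, 0, 0, 0, -5.7, -88.5, 0.3, -40, 0, 0, -5.7, -88.5, 0.3, -80, 0, 0, -5.7, -88.5, 0.3, -120, 0, 0, -5.7, -88.5, 0.3, -152, 0, 0, -5.7, -88.5, 0.3, -152, 0, 0, -5.7]'

```text
time_s: 3.75
tcp_pos: [0.5006, 0.0347, 0.0742]
tool_rot: [-179.8, 0.0, 84.2]
contact_force: [0.0, 0.3, 1.0]
finger_gap: 0.602
```

Request:
servo_tool --increments '[0, 0, 0, 0, 0, 0, 0, 0, 0, 0, 0, 0, 0, 0, 0, 0, 0, 0, 0, 0, 0, 0, 0, 0, 0, 0, 0, 0, 0, 0, 0, 0, 0, 0, 0, 0]' --grip 0 --squeeze 40

```text
time_s: 4.5
tcp_pos: [0.5019, 0.0353, 0.0767]
tool_rot: [180.0, 0.0, 84.3]
contact_force: [-1.6, -1.1, 9.4]
finger_gap: 0.241
```

Request:
servo_tool --increments '[0, 0, 2, 0, 0, 0, 0, 0, 5, 0, 0, 0, 0, 0, 10, 0, 0, 0, 0, 0, 10, 0, 0, 0]'

```text
time_s: 5.0
tcp_pos: [0.5018, 0.0353, 0.0864]
tool_rot: [180.0, -0.0, 84.3]
contact_force: [0.6, -0.7, -4.2]
finger_gap: 0.236
```

Request:
servo_tool --increments '[0, 0, 30, 0, 0, 0, 0, 0, 70, 0, 0, 0, 0, 0, 110, 0, 0, 0, 20, -30, 120, 0, 0, -5, 40, -60, 120, 0, 0, -10, 60, -90, 120, 0, 0, -15, 80, -120, 120, 0, 0, -20, 100, -150, 120, 0, 0, -20.7]'

```text
time_s: 6.0
tcp_pos: [0.6019, -0.1157, 0.2057]
tool_rot: [-180.0, 0.0, 63.5]
contact_force: [-0.3, 0.8, -2.8]
finger_gap: 0.237
```

Request:
servo_tool --increments '[20, -30, 0, 0, 0, 0, 40, -60, 0, 0, 0, 0, 45.7, -74.3, 0, 0, 0, 0, 45.7, -74.3, 0, 0, 0, 0, 45.7, -74.3, -30, 0, 0, 0, 45.7, -74.3, -40, 0, 0, 0, 45.7, -74.3, -40, 0, 0, 0, 45.7, -74.3, -40, 0, 0, 0]'

```text
time_s: 7.0
tcp_pos: [0.6476, -0.1889, 0.1669]
tool_rot: [179.9, -0.0, 63.6]
contact_force: [0.7, 0.4, -3.5]
finger_gap: 0.244
```

```bash
python3 - <<'E'
from h import *
d,s=snap('side','s1'); print(s['tcp_pos'],s['tool_rot'],s['contact_force'],s['finger_gap'])
e,s=snap('scene','c1')
o=[]
for f,i in(('s1',d),('c1',e)):
  p=proj(f,[.647,-.189,.1]); x,y=int(p[0])-40,int(p[1])-45; print(x,y,[proj(f,q) for q in([.647,-.189,.09],[.647,-.189,s['tcp_pos'][2]-.068])])
  o.append(cv2.resize(i['img'][y:y+90,x:x+80],None,fx=5,fy=5,interpolation=cv2.INTER_CUBIC))
cv2.imwrite('pics/pre.png',np.hstack(o))
E
```

```text
[ 0.64759639 -0.18885801  0.16691564] [ 1.79943849e+02 -8.32152049e-03  6.36153699e+01] [ 0.67854623  0.376255   -3.4683518 ] 0.24447696207809297
360 225 [array([399.15092965, 272.85357756]), array([400.3085809 , 270.31602814])]
133 161 [array([173.86921525, 209.39753429]), array([173.15686843, 206.61084904])]
```

View pics/pre.png

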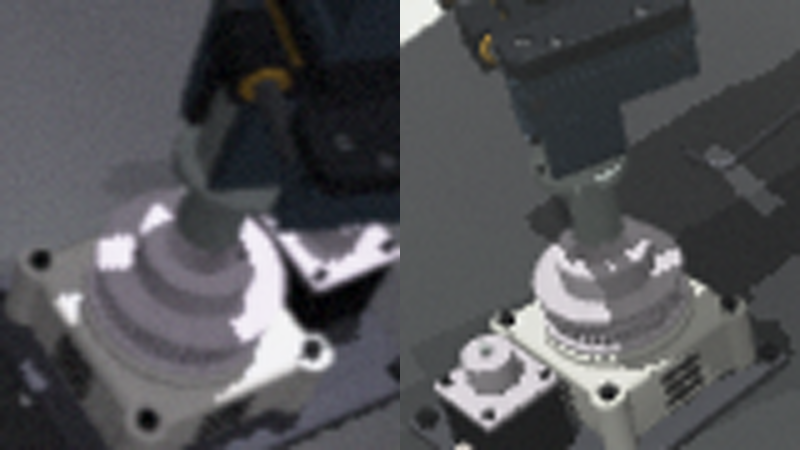

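The shaft hangs over the right hub in both views: side shank near (201,225) and scene shank near (597,210) in the crop. The bore looks lined up, so I'll descend slowly.

Request:
servo_tool --increments '[-0.5, 0, -4, 0, 0, 0, -0.5, 0, -7, 0, 0, 0, -0.5, 0, -10, 0, 0, 0, -0.5, 0, -12, 0, 0, 0, -0.5, 0, -14, 0, 0, 0, -0.5, 0, -14, 0, 0, 0]'

```text
time_s: 7.85
tcp_pos: [0.6469, -0.1893, 0.1519]
tool_rot: [180.0, 0.0, 63.6]
contact_force: [2.0, -3.7, -5.6]
finger_gap: 0.238
```

Request:
servo_tool --increments '[0.2, -0.4, 0, 0, 0, 0, 0.2, -0.4, -1.5, 0, 0, 0, 0.2, -0.4, -3, 0, 0, 0, 0.2, -0.4, -4, 0, 0, 0, 0.2, -0.4, -4, 0, 0, 0]'

```text
time_s: 8.48
tcp_pos: [0.6469, -0.1894, 0.1479]
tool_rot: [180.0, 0.0, 63.6]
contact_force: [1.0, -3.1, -3.9]
finger_gap: 0.236
```

Request:
servo_tool --increments '[0.1, -0.3, -0.5, 0, 0, 0, 0.1, -0.3, -1, 0, 0, 0, 0.1, -0.3, -1.5, 0, 0, 0, 0.1, -0.3, -1.5, 0, 0, 0]'

```text
time_s: 8.98
tcp_pos: [0.647, -0.1896, 0.1464]
tool_rot: [-180.0, -0.0, 63.6]
contact_force: [0.3, -0.6, -2.1]
finger_gap: 0.238
```

Request:
servo_tool --increments '[0, 0, -0.3, 0, 0, 0, 0, 0, -0.6, 0, 0, 0, 0, 0, -0.6, 0, 0, 0]'

```text
time_s: 9.35
tcp_pos: [0.647, -0.1896, 0.1459]
tool_rot: [-180.0, -0.0, 63.6]
contact_force: [-0.1, 0.3, -0.0]
finger_gap: 0.24
```

Request:
servo_tool --increments '[0, 0, -0.4, 0, 0, 0, 0, 0, -0.8, 0, 0, -2, 0, 0, -0.8, 0, 0, -4, 0, 0, -0.8, 0, 0, -6, 0, 0, -0.8, 0, 0, -8, 0, 0, -0.8, 0, 0, -8, 0, 0, -0.8, 0, 0, -8]'

```text
time_s: 10.22
tcp_pos: [0.6469, -0.1897, 0.1449]
tool_rot: [-180.0, 0.0, 55.6]
contact_force: [-0.4, -0.9, -3.3]
finger_gap: 0.24
```

Request:
servo_tool --increments '[0, 0, -0.8, 0, 0, 0, 0, 0, -1, 0, 0, -2, 0, 0, -1, 0, 0, -4, 0, 0, -1, 0, 0, -5, 0, 0, -1, 0, 0, -5]'

```text
time_s: 10.85
tcp_pos: [0.647, -0.1897, 0.1441]
tool_rot: [180.0, -0.0, 50.6]
contact_force: [0.5, 0.5, -3.9]
finger_gap: 0.238
```

Request:
servo_tool --increments '[0, 0, 0, 0, 0, -1, 0, 0, -1, 0, 0, -2, 0, 0, -2, 0, 0, -2, 0, 0, -3, 0, 0, -2, 0, 0, -4, 0, 0, -2, 0, 0, -4, 0, 0, -2]'

```text
time_s: 11.6
tcp_pos: [0.647, -0.1897, 0.1399]
tool_rot: [-180.0, 0.0, 48.6]
contact_force: [0.7, 0.1, -4.1]
finger_gap: 0.243
```

```bash
python3 -c "
from h import *
s=ctrl.get_state();print(s['contact_force'],s['torque'],s['tcp_pos'])"
```

```text
[ 0.6515182   0.09656413 -4.11649337] [ 0.07415623 -0.02964744  0.02531404] [ 0.64696349 -0.18969688  0.13991772]
```

Request:
servo_tool --increments '[0, 0, -1.5, 0, 0, 0, 0, 0, -3, 0, 0, 0, 0, 0, -4.5, 0, 0, 0, 0, 0, -6, 0, 0, 0, 0, 0, -7.5, 0, 0, 0, 0, 0, -9, 0, 0, 0, 0, 0, -10, 0, 0, 0, 0, 0, -10, 0, 0, 0]'

```text
time_s: 12.6
tcp_pos: [0.647, -0.1897, 0.13]
tool_rot: [-180.0, 0.0, 48.6]
contact_force: [-0.6, 0.1, -4.4]
finger_gap: 0.237
```

Request:
servo_tool --increments '[0, 0, -1.5, 0, 0, 0, 0, 0, -3, 0, 0, 0, 0, 0, -4.5, 0, 0, 0, 0, 0, -6, 0, 0, 0, 0, 0, -7.5, 0, 0, 0, 0, 0, -9, 0, 0, 0, 0, 0, -10, 0, 0, 0, 0, 0, -10, 0, 0, 0]'

```text
time_s: 13.6
tcp_pos: [0.647, -0.1897, 0.12]
tool_rot: [-180.0, 0.0, 48.6]
contact_force: [0.1, -0.1, -4.6]
finger_gap: 0.24
```

Request:
servo_tool --increments '[0, 0, -1, 0, 0, 0, 0, 0, -2, 0, 0, 0, 0, 0, -2.5, 0, 0, 0, 0, 0, -2.5, 0, 0, 0]'

```text
time_s: 14.1
tcp_pos: [0.647, -0.1897, 0.1175]
tool_rot: [-180.0, 0.0, 48.6]
contact_force: [-0.4, 0.3, -3.8]
finger_gap: 0.238
```

Request:
servo_tool --increments '[0, 0, -0.5, 0, 0, 0, 0, 0, -1, 0, 0, 0, 0, 0, -1.5, 0, 0, 0, 0, 0, -1.5, 0, 0, 0, 0, 0, -1.5, 0, 0, 0]'

```text
time_s: 14.72
tcp_pos: [0.6471, -0.1897, 0.1167]
tool_rot: [180.0, 0.0, 48.6]
contact_force: [-5.2, 1.0, 6.0]
finger_gap: 0.236
```

Request:
servo_tool --increments '[-0.3, 0, -0.4, 0, 0, 0, -0.5, 0, -0.7, 0, 0, 0, -0.5, 0, -0.7, 0, 0, 0, -0.5, 0, -0.7, 0, 0, 0]' --squeeze 55

```text
time_s: 15.22
tcp_pos: [0.6471, -0.1897, 0.1166]
tool_rot: [180.0, -0.0, 48.6]
contact_force: [-4.2, 3.0, 12.0]
finger_gap: 0.24
```

```bash
python3 -c "
from h import *
for i in range(3):
  d,s=snap(['side','scene','wrist'][i],'e%d'%i);print(s['contact_force'],s['torque'],s['tcp_pos'],s['tool_rot'])"
```

```text
[-4.177686    3.00514555 11.97843745] [0.5138587  0.86993503 0.03572311] [ 0.64708053 -0.1897445   0.11661452] [ 1.79953704e+02 -2.94122225e-02  4.85997102e+01]
[-5.09977824  3.11349208 12.94408737] [ 0.52031961  0.82317381 -0.05446061] [ 0.64707423 -0.18971584  0.11660457] [ 1.79953988e+02 -2.92027416e-02  4.86023891e+01]
[-5.04579407  2.63037162 10.90219482] [0.63534797 0.88007645 0.02426964] [ 0.64706541 -0.1897693   0.1166113 ] [ 1.79954090e+02 -2.82242957e-02  4.85989512e+01]
```

Request:
servo_tool --increments '[-0.2, 0.2, -0.25, 0, 0, 0, -0.2, 0.2, -0.25, 0, 0, 0, -0.2, 0.2, -0.25, 0, 0, 0, -0.2, 0.2, -0.25, 0, 0, 0]'

```text
time_s: 15.88
tcp_pos: [0.6471, -0.1897, 0.1166]
tool_rot: [179.9, -0.0, 48.6]
contact_force: [-5.1, 1.6, 13.1]
finger_gap: 0.24
```

```bash
python3 - <<'E'
from h import *
o=[]
for f,n in(('f1','side'),('f2','scene'),('f3','wrist')):
  d,s=snap(n,f); print(s['contact_force'],s['tcp_pos'])
  if f=='f3': break
  p=proj(f,[.647,-.189,.1]); x,y=int(p[0])-40,int(p[1])-45
  o.append(cv2.resize(d['img'][y:y+90,x:x+80],None,fx=5,fy=5,interpolation=cv2.INTER_CUBIC))
cv2.imwrite('pics/fin.png',np.hstack(o))
E
```

```text
[-5.07171221  1.608535   13.13951395] [ 0.64707052 -0.18973508  0.11659866]
[-5.03173892  1.61041709 14.10079285] [ 0.64707659 -0.1897292   0.11664173]
[-3.84270685  1.41750342 13.85222164] [ 0.64707239 -0.18972115  0.11660734]
```

View pics/fin.png

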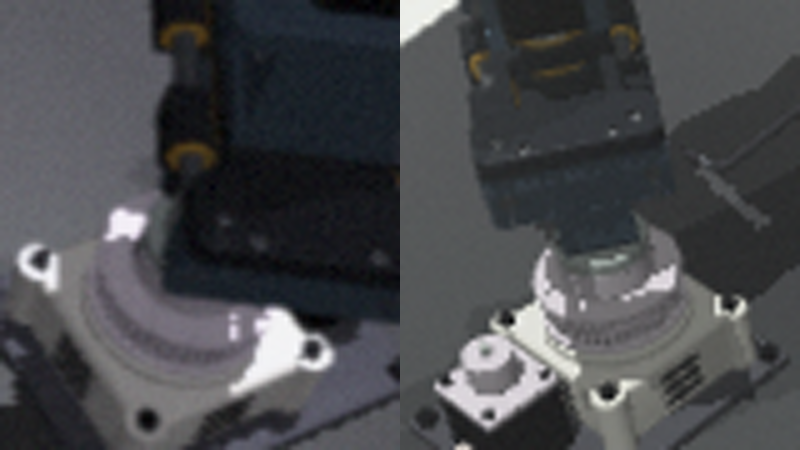

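```bash
python3 -c "
from h import *
print(ctrl.finish_job())"
```

```text
the job is handed in; nothing more can be done
None
```

The loose shaft is now fully home in the right (empty) drive. I handed the job in at about 16 s, with the arm still gripping the flats and pressing down.

- **Insertion:** I put the nose into the bore with the key about 15° off the keyway. I then turned it under a push of about 4–7 N until the key slipped in at about −41° in the world frame. From there it slid down the rest of the way with no extra force.
- **Seating:** At the end the TCP stood at z = 0.1166 m. That puts the flange within about 0.5 mm of the hub top at 0.090 m, and the last scene view shows the flange on the hub.
- **Push:** The wrist read a steady 13–14 N upward, with the shaft's own 4 N weight coming on top of that at the hub. The squeeze was set to 55 N and the jaw opening was 22 mm, which matches the flats.
- **Not perfect:** A sideways force of about 4–5 N remained, and two small shifts did not take it out. The last pictures did not show the punch mark, so the key angle comes from the tool's yaw and from the shaft dropping freely past the depth where the key would have stopped it.
- **Other things on the mat:** I moved nothing else and felt no contact with anything else, but I took no final picture of the whole mat to confirm it.

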